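# Pry open the bottle vice and hold its jaw at the pointer

## Robot

A 7-joint arm with a two-finger parallel gripper is mounted at the origin on a cart in front of the work surface, level with it; the furniture and walls round the work are solid. World frame = base frame: x ahead of the robot, y to its left, z up, the work surface at z = 0. Lengths are in mm, angles in rad, forces in N, time in s.
With the tool pointing down it reaches from about 400 to 900 mm from the base axis. Payload 5.5 kg.
Tool frame: the origin (TCP) lies at the very end of the fingers, on their centre line; the grasp point (between the pads) lies 19 mm behind it (r.hold_point_z is the distance from the TCP to the grasp point, in mm); y points along the fingers, x is the direction in which the jaws open and shut, and the axes are right-handed (so a half turn about y gives the same grasp; the last joint's range is limited). The gripper opens to 92 mm and grips with 3 to 60 N. Pads are 19 mm wide; open, the fingers measure 130 mm over their backs; the gripper's body (75 mm by 190 mm) begins 47 mm behind the grasp point.
Start: joints at [1.586, 0.501, -0.427, 1.55, 0.221, 1.138, -0.21], TCP at [159.461, -630.137, 226.729] pointing down, gripper open.
Joint ranges: [-2.88, 2.88], [-0.31, 2.03], [-1.54, 1.56], [0.2, 2.42], [-1.41, 4.55], [0.19, 2.02], [-2.57, 2.57]. Speed limits (rad/s): [2.57, 2.57, 3.14, 3.14, 3.14, 3.14, 3.14].

## Interface

Orientations are given as a unit quaternion [x, y, z, w].
In Python, from bench import r, optics, job gives the robot as it stands. The module is installed in compiled form; this text tells all that it offers.
- The arm moves only by the tool jog_arm, never from a script. Its argument "plan" is a list of rows, each a list of 7 numbers: the shift along the tool's x, y, z in m, then the turn, a rotation vector about the tool's x, y, z in degrees, then the closure, from -1 (fully open) to 1 (shut). A call has exactly 5 rows; each row is the pose to reach, as a shift and turn from the pose commanded when the call began, along the tool's axes at that moment; what a row does not reach only later rows make up. A row lasts 1/8 s, in which the tool goes at most 62.5 mm and 10.7 degrees, less where a joint would pass 70% of its speed; a pose out of reach is approached as far as the arm can. A call with a gripper value outside its range is refused whole. The fingers move at their own pace and stop on an object; "grip_force" is the grip in N (left out, the last holds). Time passes only in rows, so rows that repeat a pose let the fingers close, or fill a call up. It gives the time, the measured TCP pose, the force and the opening at its end, in the units of the state.
- r.observe(): the state, without advancing time (a new reading comes with each control period).
- optics.camera(name): name is "scene" or "top"; returns the picture (400x640x3 uint8, blue, green, red); there is no depth.
- optics.calibration(name): a dict with "vfov" (degrees; the focal length in pixels is half the picture's height over the tangent of half this angle, whatever the lens; pixels are square), "cx", "cy" (the principal point, pixels), "k1" (the pictures are not rectified: a ray, as slopes to the right and down, at radius r is drawn at 1 + k1 r^2 times it, then the intrinsics apply), "world_from_camera" (4x4, takes a point from camera to world coordinates). Camera axes: x right, y up, looking along -z (the intrinsics and any distortion apply to the point x, -y, -z); pixel columns grow to the right and rows downward; lengths in mm; the calibration is good to about 2 mm. A picture is of the moment at which its call begins. calibration takes no time and is no camera call.
- job.finish_job(): hands the job in, once; it reports no verdict.
The state is a dict: "clock": time; "joints": joint angles; "joint_velocities": joint speeds; "joint_torque": joint torques, N m; "tool_pos": TCP position; "orientation": TCP orientation; "ft_force": force on the tool from outside, world axes, zero at the start; "torque": the same for the moment, N m; "width": opening from 0.0 (shut) to 1.0 (fully open).
Only numpy, scipy, OpenCV 4.12 (cv2) and the standard library are available. Lean on these libraries where they do the work, as an engineer would, in place of code of your own. Each camera call takes 0.05 s, during which the arm holds its last target. There are 200 camera calls.

## Task

Lever the dust cover of the small bottle vice right open with the palette knife's blade under its lip (do not open it with the gripper itself), and lay the knife back flat on the table. Then pull the carriage by its black post along the bed until its index tooth is level with the pointer, and finish while holding it there against its spring, ready for a bottle to be loaded. Leave the other things on the table where they are.

Things in the scene. Friction and masses are not known exactly. Their poses are not given: they have to be found in the camera images.
- bottle_vice: Aluminium bed of the vice, fixed to the table, 105 (x) x 250 (y) x 30 mm high. Origin on the table; own x points away from the robot (bed from x = -60, front, to +45 mm), own y along the bed to the robot's left, z up. A dark fixed jaw stands at x = -23..23, y = 84..109 mm, its top 52 mm above the table. Pointer and scale are on the front edge.
- cover: Plain grey dust cover, a thin box open below, 91 (x) x 110 (y) mm, over the left end of the vice (y = 5 to 115 mm), top 90 mm above the table; it hides carriage, post and jaws. Origin on its hinge, axes as the vice when shut; its z tilts by the opening angle, up to 2.2 rad. It is shut by its weight (0.5 N at the lip starts it); raised past 0.5 rad, a spring swings it on to the stop within 2 s, and it stays.
- hinge (a point): Middle of the cover's hinge line, which runs along the vice's y at the rear: x = 48, y = 60 mm of the vice, 32 mm above the table. The cover opens upward and backward about the vice's +y axis. Open, it lies wholly behind x = 40 mm of the vice, reaches about 120 mm behind the hinge and up to 120 mm above the table.
- lip (a point): Middle of the front lower edge of the pry lip, a flat tongue 44 mm wide (y), 4 mm thick, 17 mm out from the cover's front wall towards the robot. Shut: x = -59, y = 60 mm of the vice, 41 mm above the table. The slot below lip and front wall is 11 mm high (30 to 41 mm above the table), open to the front, with free room for a blade to 25 mm behind the lip's edge. The lip moves back as it rises.
- carriage: Steel carriage that slides along the bed, 50 (x) x 32 (y) x 10 mm, with a black upright post in its middle. Origin on the bed top, 30 mm above the table, below the post; axes as the vice. Parked at y = 35 mm of the vice, under the cover; slides to the vice's -y (the robot's right) by up to 105 mm. A spring pulls it back with 3 N when parked, 60 N per m of travel more (5.5 to 8 N at the pointer).
- post_top (a point): Middle of the top of the black post, 80 mm above the table. The post is 26 mm (x) by 14 mm (y), with rounded edges, free to grasp from above (along y or x) in its upper 28 mm.
- index (a point): Front end of the carriage's small index tooth, 34 mm in front of the post's middle and at the same y as the post's middle; 4 mm wide.
- pointer: Dark steel clip with a brass screw on the front edge of the vice's bed, 14 mm wide (y), up to 36 mm above the table, fixed; it marks where the jaw is to be held, and its place along the bed differs between starts. Axes as the vice.
- pointer_tip (a point): Tip of the pointer, which points at the carriage's path from the front, 3 mm wide. It is 42 to 85 mm from the parked index along the vice's -y. The index passes it 3.5 mm behind the tip without touching. Axes as the vice.
- palette_knife: Palette knife lying flat on the table to the robot's right: wooden handle 88 x 18 x 16 mm (x = -90..-2 mm), steel blade 20 mm wide, 3 mm thick from x = 6 to its round tip at 70 mm, 8 mm above the handle's underside. Origin on the underside where handle meets ferrule; x along the blade to the tip, z up. About 70 g, balances near the front of the handle.
- knife_tip (a point): End of the blade, at mid thickness.
- knife_grip (a point): Point on the handle's axis 22 mm behind the ferrule and 92 mm behind the tip, a good place to grasp across the handle (18 mm).
- bottle_a: amber dropper bottle, 39 mm across, 102 mm tall, bystander. Origin under its middle.
- bottle_b: another amber dropper bottle, 39 mm across, 102 mm tall, bystander. Origin under its middle.
- beaker: small beaker, 47 mm across, 55 mm tall, bystander. Origin under its middle.
- atomiser: slim atomiser tube standing upright, 18 mm across, 80 mm tall, bystander. Origin under its middle.
- funnel: small funnel standing mouth down, 57 mm across, 56 mm tall, bystander. Origin under its middle.
- label_roll: roll of blank labels lying flat, 64 mm across, 26 mm tall, bystander. Origin under its middle.
- tweezers: steel tweezers lying on the table, 118 mm long, 10 mm high, bystander (not the tool for this job). Origin under its middle.
- crimp_tin: flat round tin, 59 mm across, 26 mm tall, bystander. Origin under its middle.

How it is judged (in metres and radians):
On the way, in this order (a step that is already met when the one before it is completed fails the run):
1. the knife's blade lifts the cover (angle between cover's own z axis and vertical above 0.12 rad and contact force between palette_knife and cover above 0.05 N), for 0.04 s.
2. the cover is right open and the knife lies released on the table (angle between cover's own z axis and vertical above 1.9 rad and height (world z) of palette_knife below 0.012 m and contact force between the fingers and palette_knife below 0.05 N and linear speed of palette_knife below 0.03 m/s), for 0.1 s.
At the end, for the whole second after the job is handed in: The cover is open by more than 1.9 rad; the knife lies released, flat and at rest on the table (its underside less than 12 mm above it); the index tooth is within 5 mm of the pointer tip along the bed and at rest, and the carriage is held there by the fingers (more than 2 N), not by the knife (all of step 2 and y of index in the frame of pointer_tip between -0.005 and 0.005 m and linear speed of carriage below 0.01 m/s and contact force between the fingers and carriage above 2 N and contact force between palette_knife and carriage below 0.05 N); the arm keeps its last pose, push and grip.
It fails at once if the gripper or arm touches the cover before it is open (past 1.2 rad) (angle between cover's own z axis and vertical below 1.2 rad and contact force between any of the fingers, the arm and cover above 1 N).
It fails at once if a bystander is moved by more than 30 mm (distance of any of bottle_a, bottle_b, beaker, atomiser, funnel, label_roll, tweezers, crimp_tin from where it was at the start of the episode above 0.03 m).
It fails at once if a standing bottle, the atomiser, beaker or funnel is tipped over (angle between any of bottle_a, bottle_b, atomiser, beaker, funnel's own z axis and vertical above 0.6 rad).
It also fails if it takes over 64 s, if anything falls off the work surface, if the arm or the gripper's body presses on something with over 40 N, if the wrist force passes 120 N, or if a joint passes its speed limit or range.

## Working session

There is one attempt and no reset: what is moved stays moved. The work goes in short steps, Python scripts to look and compute and a tool call to move; the robot and the scene stay as the last step left them, time stands still between calls to the robot, and variables do not carry over. Pictures are saved under pics/ and viewed, about 8 in all and at most 12, crops included, and the job is handed in when it is done.

Besides the shell and the picture viewer there is one more tool, called after ">>>" by a JSON object that holds its "api" and its "payload", one argument or row to a line. jog_arm: Moves the arm, as the interface text tells. Its arguments: {"type":"object","properties":{"plan":{"type":"array"},"grip_force":{"type":"number"}},"required":["plan"]}

```bash
mkdir -p pics
cat > h.py <<'E'
import numpy as np, cv2
from bench import r, optics, job
from scipy.spatial.transform import Rotation as R
def snap(n,f):
    im=optics.camera(n); cv2.imwrite('pics/'+f,im); return im
def K(n):
    c=optics.calibration(n); f=200/np.tan(np.radians(c['vfov'])/2); return c,f,np.array(c['world_from_camera'])
def ray(n,u,v):
    c,f,T=K(n); a=np.array([(u-c['cx'])/f,(v-c['cy'])/f]); s=a.copy()
    for _ in range(30): s=a/(1+c['k1']*(s@s))
    return T[:3,3],T[:3,:3]@np.array([s[0],-s[1],-1])
def pz(n,u,v,z):
    o,d=ray(n,u,v); return o+d*(z-o[2])/d[2]
def proj(n,p):
    c,f,T=K(n); q=np.linalg.inv(T)@np.append(p,1); s=np.array([q[0],-q[1]])/-q[2]; s=s*(1+c['k1']*(s@s)); return s*f+[c['cx'],c['cy']]
def st():
    s=r.observe(); print(s['clock'],np.round(s['tool_pos'],1),np.round(R.from_quat(s['orientation']).as_matrix(),3).tolist(),np.round(s['ft_force'],2),s['width'])
E
python3 - <<'E'
from h import *
np.set_printoptions(suppress=True,precision=3)
for n in('scene','top'): snap(n,n+'0.png'); print(K(n))
st(); print(r.hold_point_z)
E
```

```text
({'vfov': 52.78770892430765, 'cx': 320.35252336595437, 'cy': 192.72221035663586, 'k1': -0.08704337134773599, 'world_from_camera': array([[  -0.897,    0.218,   -0.385,   35.839],
       [  -0.442,   -0.413,    0.796, 1028.915],
       [   0.015,    0.884,    0.467,  741.988],
       [   0.   ,    0.   ,    0.   ,    1.   ]])}, np.float64(403.0059183348643), array([[  -0.897,    0.218,   -0.385,   35.839],
       [  -0.442,   -0.413,    0.796, 1028.915],
       [   0.015,    0.884,    0.467,  741.988],
       [   0.   ,    0.   ,    0.   ,    1.   ]]))
({'vfov': 57.87901720218159, 'cx': 323.6752688175929, 'cy': 197.39714425876045, 'k1': -0.08236066286952376, 'world_from_camera': array([[  -0.008,    0.978,   -0.21 ,  323.142],
       [  -1.   ,   -0.006,    0.009,  -64.111],
       [   0.007,    0.21 ,    0.978, 1129.306],
       [   0.   ,    0.   ,    0.   ,    1.   ]])}, np.float64(361.70964257363033), array([[  -0.008,    0.978,   -0.21 ,  323.142],
       [  -1.   ,   -0.006,    0.009,  -64.111],
       [   0.007,    0.21 ,    0.978, 1129.306],
       [   0.   ,    0.   ,    0.   ,    1.   ]]))
0.1 [ 159.3 -629.5  225.8] [[0.245, -0.0, 0.969], [-0.969, 0.002, 0.245], [-0.002, -1.0, 0.0]] [0.91 0.37 0.03] 1.0001915214199963
18.8
```

View pics/top0.png

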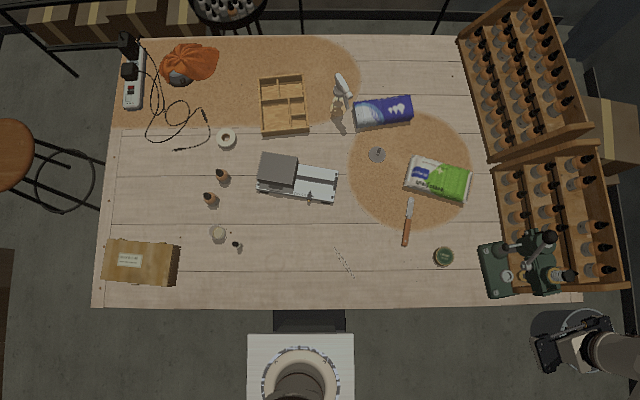

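View pics/scene0.png

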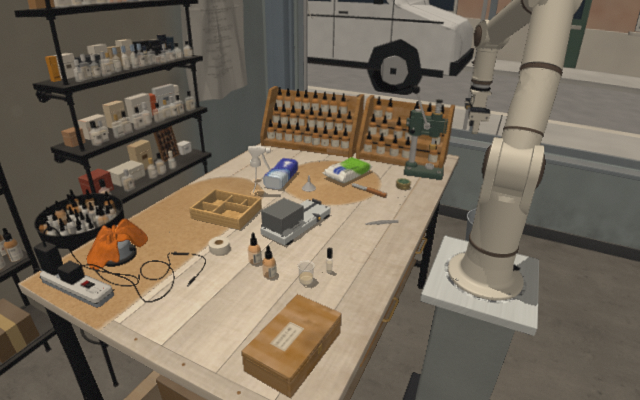

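Run:
```python
import cv2
a=cv2.imread('pics/top0.png'); 
p=cv2.resize(a[145:210,250:345],None,fx=6,fy=6,interpolation=cv2.INTER_CUBIC)
q=cv2.resize(a[190:255,390:425],None,fx=6,fy=6,interpolation=cv2.INTER_CUBIC)
cv2.imwrite('pics/c1.png',cv2.hconcat([p,q]))
b=cv2.imread('pics/scene0.png'); cv2.imwrite('pics/c2.png',cv2.resize(b[175:250,250:400],None,fx=5,fy=5,interpolation=cv2.INTER_CUBIC))
```

```text
(no output)
```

View pics/c1.png

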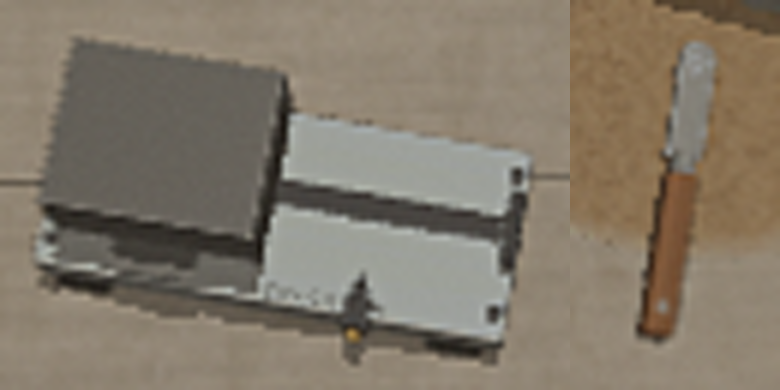

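View pics/c2.png

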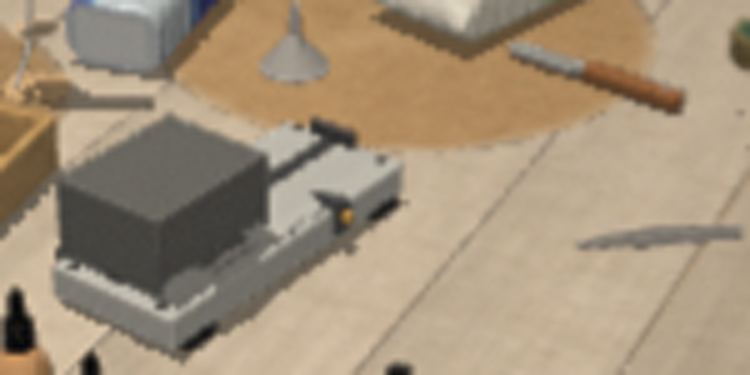

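```bash
cat > fit.py <<'E'
from h import *
from scipy.optimize import least_squares
t=lambda u,v:((u+.5)/6-.5+250,(v+.5)/6-.5+145)
k=lambda u,v:((u-570+.5)/6-.5+390,(v+.5)/6-.5+190)
s=lambda u,v:((u+.5)/5-.5+250,(v+.5)/5-.5+175)
V=[('top',t(500,342),(-60,-125,30)),('top',t(530,155),(45,-125,30)),('top',t(75,40),(49,115,90)),('top',t(287,73),(49,5,90)),('top',t(255,242),(-42,5,90)),('top',t(42,205),(-42,115,90)),('top',t(40,265),(-60,125,30)),
('scene',s(55,180),(49,115,90)),('scene',s(165,220),(-42,115,90)),('scene',s(268,155),(-42,5,90)),('scene',s(168,117),(49,5,90)),('scene',s(180,328),(-60,125,30)),('scene',s(403,163),(-60,-125,30)),('scene',s(55,264),(45,125,30))]
def T(p,q): 
    c,n=np.cos(p[2]),np.sin(p[2]); return np.array([p[0]+c*q[0]-n*q[1],p[1]+n*q[0]+c*q[1],q[2]])
def fit(L,p0):
    f=lambda p:np.concatenate([proj(n,T(p,q))-u for n,u,q in L])
    o=least_squares(f,p0,loss='soft_l1',x_scale=[10,10,.1]); print(np.round(o.x,3)); print(np.round(f(o.x).reshape(-1,2),1).tolist()); return o.x
if __name__=='__main__':
    v=fit(V,[570,0,-.1])
    Kn=[('top',k(698,42),(70,0,9.5)),('top',k(655,337),(-90,0,8)),('scene',s(511,47),(70,0,9.5)),('scene',s(684,102),(-90,0,8)),('top',k(684,172),(-2,0,14)),('scene',s(585,70),(-2,0,12))]
    kn=fit(Kn,[530,-280,0])
    for p in pz('top',*t(363,273),35),pz('scene',*s(314,194),35):
        d=p[:2]-v[:2];c,n=np.cos(v[2]),np.sin(v[2]); print('ptr',p,c*d[0]+n*d[1],-n*d[0]+c*d[1])
    print('lip',T(v,(-59,60,41)),'park',T(v,(0,35,80)),'grip',T(kn,(-22,0,8)))
E
python3 fit.py
```

```text
[ 6.23249e+02  7.38200e+00 -1.66000e-01]
[[1.1, 0.6], [1.1, -0.4], [-0.3, -0.2], [0.1, -0.2], [0.1, 0.5], [-0.7, 1.0], [-1.3, 0.9], [-0.3, -0.5], [-0.6, 0.6], [0.7, -0.5], [-0.5, -0.9], [-0.7, -1.4], [0.2, -0.3], [-0.5, 0.3]]
[ 4.94778e+02 -3.39528e+02 -1.91000e-01]
[[0.1, 0.2], [0.3, 0.6], [-0.5, -0.5], [-0.6, 0.4], [-0.2, 0.2], [-0.2, -0.6]]
ptr [581.16249465 -32.01214841  35.        ] -34.984620403902895 -45.81779804870732
ptr [575.75924247 -28.88870482  35.        ] -40.83038179260207 -43.63190970661922
lip [574.99566088  76.32120288  41.        ] park [629.04310136  41.89920151  80.        ] grip [ 473.17778024 -335.35256908    8.        ]
```

Run:
```python
from h import *
from fit import T
v=[623.2,7.4,-.166]
for n,u,w,z in [('botA cap',207,193,102),('botB cap',218,170,102),('beaker',217,233,55),('atom',235,244,80),('funnel',377,153,50),('tweezA',335,248,5),('tweezB',353,277,5),('tin',444,256,26)]: print(n,np.round(pz('top',u,w,z)))
for n,u,w in [('botB',253,236),('botA',267,250)]: print(n,np.round(pz('scene',u,w,102)))
print('grasp point at insertion', T(v,(-59+17-92,60,0)), T(v,(-60,125,0)))
s=r.observe();print(np.round(s['joints'],2))
```

```text
botA cap [559. 268. 102.]
botB cap [628. 240. 102.]
beaker [446. 246.  55.]
atom [411. 185.  80.]
funnel [ 696. -243.   50.]
tweezA [ 404. -108.    5.]
tweezB [ 315. -162.    5.]
tin [ 374. -440.   26.]
botB [616. 260. 102.]
botA [545. 298. 102.]
grasp point at insertion [500.95633631  88.71719798   0.        ] [584.67961679 140.59602125   0.        ]
[ 1.59  0.5  -0.43  1.55  0.22  1.14 -0.21]
```

>>> {"api": "jog_arm", "payload": {
  "plan": [
    [-0.046,0,0.02,0,5,0,-1],
    [-0.092,0,0.04,0,10,0,-1],
    [-0.138,0,0.06,0,15,0,-1],
    [-0.184,0,0.08,0,20,0,-1],
    [-0.232,0,0.101,0,25,0,-1]
  ],
  "grip_force": 40
}}

```text
clock: 0.72
tool_pos: [200.5, -378.7, 226.5]
orientation: [-0.45, 0.546, -0.545, 0.45]
ft_force: [1.0, -0.1, 1.6]
width: 0.999
```

```bash
cat >> h.py <<'E'
def to(target,yaw):
    """tool-frame shift (m) and turn (deg) to reach TCP target (mm), tool down with z axis at yaw"""
    s=r.observe(); M=R.from_quat(s['orientation']).as_matrix(); c,n=np.cos(yaw),np.sin(yaw)
    G=np.array([[n,0,c],[-c,0,n],[0,-1,0]])
    print('shift',np.round(M.T@(np.array(target)-s['tool_pos'])/1000,4),'turn',np.round(np.degrees(R.from_matrix(M.T@G).as_rotvec()),2))
E
python3 - <<'E'
from h import *
st(); to((473,-335,80),-.191)
E
```

```text
0.725 [ 200.5 -378.7  226.5] [[-0.19, -0.0, 0.982], [-0.982, 0.0, -0.19], [-0.0, -1.0, -0.0]] [ 1.05 -0.14  1.56] 0.9990496073736946
shift [-0.0947  0.1465  0.2592] turn [ 0.01 -0.03 -0.02]
```

>>> {"api": "jog_arm", "payload": {
  "plan": [
    [-0.019,0.02,0.052,0,0,0,-1],
    [-0.038,0.05,0.104,0,0,0,-1],
    [-0.057,0.08,0.156,0,0,0,-1],
    [-0.076,0.115,0.208,0,0,0,-1],
    [-0.095,0.15,0.259,0,0,0,-1]
  ]
}}

```text
clock: 1.35
tool_pos: [468.9, -336.4, 78.6]
orientation: [-0.451, 0.545, -0.545, 0.45]
ft_force: [-0.6, -0.3, 1.2]
width: 1.004
```

Run:
```python
from h import *
st(); to((473,-335,4),-.191)
a=snap('top','t1.png'); b=snap('scene','s1.png')
p=cv2.resize(a[170:270,350:460],None,fx=4,fy=4,interpolation=cv2.INTER_CUBIC)
q=cv2.resize(b[150:250,320:410],None,fx=4,fy=4,interpolation=cv2.INTER_CUBIC)
cv2.imwrite('pics/c3.png',cv2.hconcat([p,q]))
```

```text
1.35 [ 468.9 -336.4   78.6] [[-0.188, -0.0, 0.982], [-0.982, -0.0, -0.188], [0.0, -1.0, -0.0]] [-0.55 -0.33  1.23] 1.003992405515441
shift [-0.0021  0.0746  0.0037] turn [0.02 0.11 0.01]
```

View pics/c3.png

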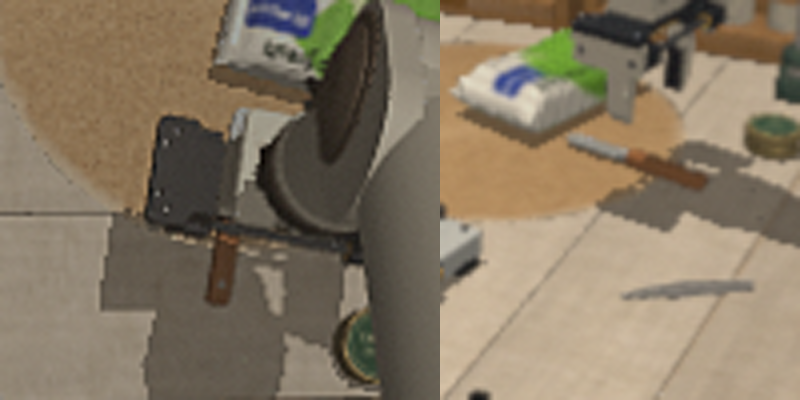

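>>> {"api": "jog_arm", "payload": {
  "plan": [
    [-0.002,0.02,0.004,0,0,0,-1],
    [-0.002,0.04,0.004,0,0,0,-1],
    [-0.002,0.06,0.004,0,0,0,-1],
    [-0.002,0.075,0.004,0,0,0,-1],
    [-0.002,0.075,0.004,0,0,0,-0.5]
  ]
}}

```text
clock: 2.08
tool_pos: [470.5, -335.1, 3.8]
orientation: [-0.451, 0.546, -0.544, 0.45]
ft_force: [1.3, 0.2, 0.4]
width: 0.936
```

>>> {"api": "jog_arm", "payload": {
  "plan": [
    [0,0,0,0,0,0,1],
    [0,0,0,0,0,0,1],
    [0,0,0,0,0,0,1],
    [0,0,0,0,0,0,1],
    [0,0,0,0,0,0,1]
  ]
}}

```text
clock: 2.7
tool_pos: [472.0, -335.4, 5.2]
orientation: [0.451, -0.545, 0.545, -0.451]
ft_force: [0.1, 1.0, 0.1]
width: 0.394
```

>>> {"api": "jog_arm", "payload": {
  "plan": [
    [0,0,0,0,0,0,1],
    [0,0,0,0,0,0,1],
    [0,-0.02,0,0,0,0,1],
    [0,-0.06,0,0,0,0,1],
    [0,-0.1,0,0,0,0,1]
  ]
}}

```text
clock: 3.32
tool_pos: [472.0, -335.2, 107.2]
orientation: [0.451, -0.545, 0.545, -0.451]
ft_force: [0.4, -0.7, -0.2]
width: 0.191
```

Run:
```python
from h import *
st()
a=snap('top','t2.png'); b=snap('scene','s2.png')
p=cv2.resize(a[150:250,350:450],None,fx=4,fy=4,interpolation=cv2.INTER_CUBIC)
q=cv2.resize(b[140:240,310:410],None,fx=4,fy=4,interpolation=cv2.INTER_CUBIC)
cv2.imwrite('pics/c4.png',cv2.hconcat([p,q]))
```

```text
3.325 [ 472.  -335.2  107.2] [[-0.187, 0.0, 0.982], [-0.982, 0.0, -0.187], [-0.0, -1.0, 0.0]] [ 0.39 -0.71 -0.23] 0.19091038763225981
```

View pics/c4.png

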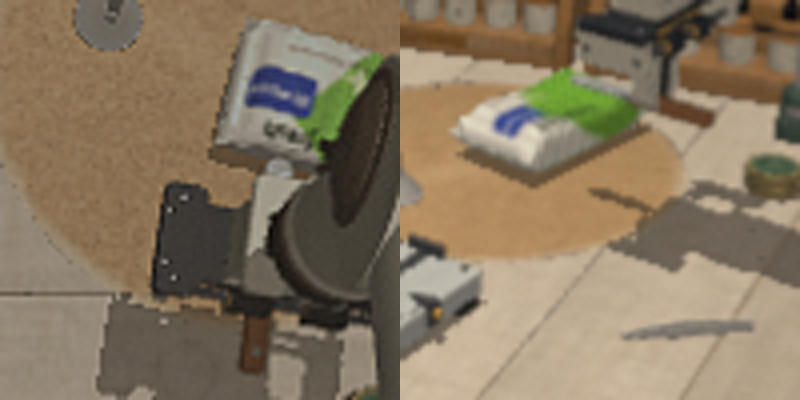

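```bash
cat >> h.py <<'E'
def tri(ut,us):
    o1,d1=ray('top',*ut);o2,d2=ray('scene',*us)
    A=np.c_[d1,-d2];x=np.linalg.lstsq(A,o2-o1,rcond=None)[0];p,q=o1+x[0]*d1,o2+x[1]*d2
    return (p+q)/2,np.linalg.norm(p-q)
E
python3 - <<'E'
from h import *
t=lambda u,v:((u+.5)/4-.5+350,(v+.5)/4-.5+150)
s=lambda u,v:((u-400+.5)/4-.5+310,(v+.5)/4-.5+140)
a=tri(t(280,158),s(576,84)); b=tri(t(252,375),s(712,120)); print(a,b)
print('pred tip if flat',r.observe()['tool_pos']+np.array([.982*92,-.19*92,0]))
E
```

```text
(array([ 561.96401626, -353.90576762,  111.32988256]), np.float64(4.540743589291701)) (array([ 407.65123447, -321.58053477,  117.7836219 ]), np.float64(2.693707869873809))
pred tip if flat [ 565.78080007 -354.61717144  111.00413828]
```

Run:
```python
from h import *
to((447,98,90),-.166)
```

```text
shift [-0.4222  0.0183 -0.1095] turn [-0.49 -1.27  0.24]
```

>>> {"api": "jog_arm", "payload": {
  "plan": [
    [-0.03,0,-0.008,0,0,0,1],
    [-0.075,0,-0.019,0,0,0,1],
    [-0.12,0,-0.031,0,0,0,1],
    [-0.165,0,-0.043,0,-0.6,0,1],
    [-0.21,0,-0.055,0,-1.3,0,1]
  ]
}}

```text
clock: 4.05
tool_pos: [456.9, -117.3, 105.5]
orientation: [0.457, -0.539, 0.54, -0.457]
ft_force: [0.5, -0.1, -0.4]
width: 0.189
```

>>> {"api": "jog_arm", "payload": {
  "plan": [
    [-0.045,0,-0.011,0,0,0,1],
    [-0.09,0.005,-0.022,0,0,0,1],
    [-0.135,0.01,-0.033,0,0,0,1],
    [-0.18,0.015,-0.044,0,0,0,1],
    [-0.21,0.018,-0.052,0,0,0,1]
  ]
}}

```text
clock: 4.68
tool_pos: [440.1, 99.3, 87.4]
orientation: [0.457, -0.539, 0.539, -0.458]
ft_force: [0.6, -0.3, -0.6]
width: 0.194
```

Run:
```python
from h import *
st(); to((447,98,31),-.166)
```

```text
4.675 [440.1  99.3  87.4] [[-0.163, 0.001, 0.987], [-0.987, 0.0, -0.163], [-0.0, -1.0, 0.001]] [ 0.56 -0.26 -0.6 ] 0.19365269595594442
shift [0.0002 0.0564 0.007 ] turn [-0.03  0.15 -0.02]
```

>>> {"api": "jog_arm", "payload": {
  "plan": [
    [0,0.02,0,0,0,0,1],
    [0,0.04,0,0,0,0,1],
    [0,0.055,0.005,0,0,0,1],
    [0,0.056,0.01,0,0,0,1],
    [0,0.056,0.015,0,0,0,1]
  ]
}}

```text
clock: 5.3
tool_pos: [456.2, 94.5, 31.4]
orientation: [0.457, -0.54, 0.54, -0.457]
ft_force: [1.2, 0.1, -1.2]
width: 0.19
```

Run:
```python
from h import *
st()
a=snap('top','t3.png'); b=snap('scene','s3.png')
p=cv2.resize(a[145:215,240:310],None,fx=6,fy=6,interpolation=cv2.INTER_CUBIC)
q=cv2.resize(b[190:260,250:312],None,fx=6,fy=6,interpolation=cv2.INTER_CUBIC)
cv2.imwrite('pics/c5.png',cv2.hconcat([p,q]))
```

```text
5.3 [456.2  94.5  31.4] [[-0.165, 0.001, 0.986], [-0.986, 0.0, -0.165], [-0.0, -1.0, 0.001]] [ 1.18  0.07 -1.25] 0.19001615247282488
```

View pics/c5.png

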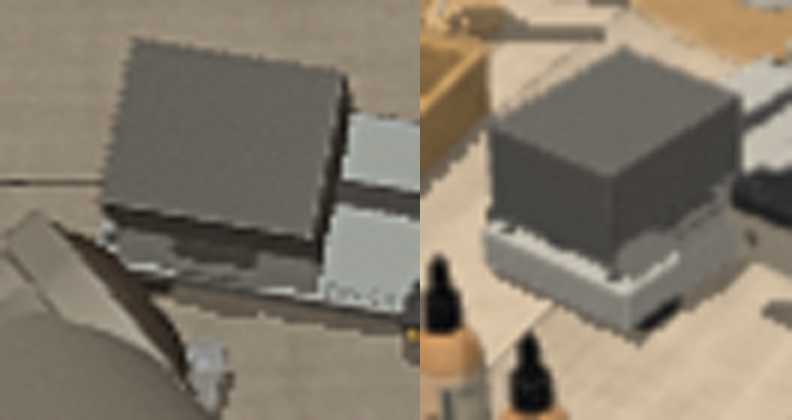

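Run:
```python
from h import *
from fit import T
t=lambda u,v:((u+.5)/6-.5+240,(v+.5)/6-.5+145)
v=[623.2,7.4,-.166]
c,n=np.cos(v[2]),np.sin(v[2])
for nm,p in [('tip',pz('top',*t(207,336),36)),('tcp',r.observe()['tool_pos']),('tongue L',pz('top',*t(168,258),45)),('tongue R',pz('top',*t(258,268),45))]:
    d=p[:2]-v[:2]; print(nm,np.round(p,1),np.round((c*d[0]+n*d[1],-n*d[0]+c*d[1]),1))
```

```text
tip [548.4  79.1  36. ] [-85.7  58.4]
tcp [456.9  94.4  31.8] [-178.4   58.4]
tongue L [587.6  98.9  45. ] [-50.2  84.4]
tongue R [582.   52.5  45. ] [-48.1  37.6]
```

>>> {"api": "jog_arm", "payload": {
  "plan": [
    [0,0,0.01,0,0,0,1],
    [0,0,0.02,0,0,0,1],
    [0,0,0.029,0,0,0,1],
    [0,0,0.037,0,0,0,1],
    [0,0,0.043,0,0,0,1]
  ]
}}

```text
clock: 6.02
tool_pos: [498.4, 87.3, 31.0]
orientation: [-0.457, 0.54, -0.54, 0.457]
ft_force: [-0.0, -0.2, -1.2]
width: 0.193
```

>>> {"api": "jog_arm", "payload": {
  "plan": [
    [0,-0.003,0,0,0,0,1],
    [0,-0.006,0.001,0,0,0,1],
    [0,-0.01,0.001,0,0,0,1],
    [0,-0.014,0.002,0,0,0,1],
    [0,-0.018,0.003,0,0,0,1]
  ]
}}

```text
clock: 6.65
tool_pos: [500.4, 86.9, 49.3]
orientation: [-0.457, 0.54, -0.54, 0.457]
ft_force: [-0.2, 0.7, -0.7]
width: 0.193
```

Run:
```python
from h import *
b=snap('scene','s4.png');a=snap('top','t4.png')
p=cv2.resize(a[145:215,240:310],None,fx=6,fy=6,interpolation=cv2.INTER_CUBIC)
q=cv2.resize(b[190:260,250:312],None,fx=6,fy=6,interpolation=cv2.INTER_CUBIC)
cv2.imwrite('pics/c6.png',cv2.hconcat([p,q]))
```

```text
(no output)
```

View pics/c6.png

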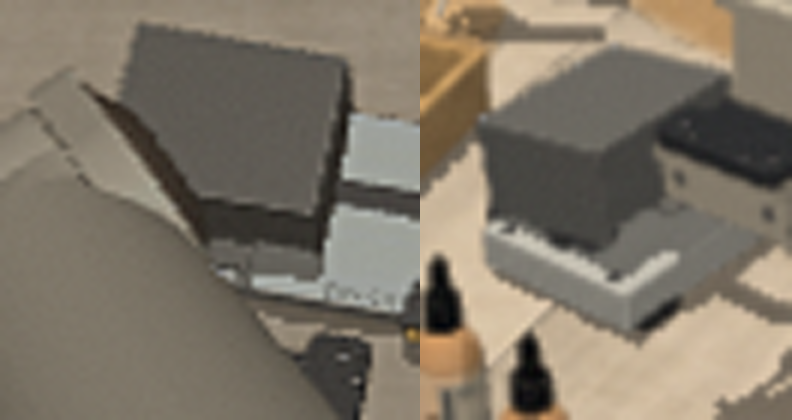

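>>> {"api": "jog_arm", "payload": {
  "plan": [
    [0,-0.006,0.001,0,0,0,1],
    [0,-0.012,0.003,0,0,0,1],
    [0,-0.018,0.006,0,0,0,1],
    [0,-0.025,0.01,0,0,0,1],
    [0,-0.031,0.014,0,0,0,1]
  ]
}}

```text
clock: 7.38
tool_pos: [515.0, 84.6, 80.7]
orientation: [0.457, -0.54, 0.54, -0.457]
ft_force: [-1.3, -0.2, -0.7]
width: 0.19
```

>>> {"api": "jog_arm", "payload": {
  "plan": [
    [0,-0.006,0.004,0,0,0,1],
    [0,-0.012,0.008,0,0,0,1],
    [0,-0.016,0.009,0,0,0,1],
    [0,-0.02,0.009,0,0,0,1],
    [0,-0.022,0.009,0,0,0,1]
  ]
}}

```text
clock: 8.0
tool_pos: [523.4, 83.2, 102.3]
orientation: [0.457, -0.54, 0.54, -0.457]
ft_force: [0.1, -0.0, -0.6]
width: 0.19
```

>>> {"api": "jog_arm", "payload": {
  "plan": [
    [0,-0.004,-0.005,0,0,0,1],
    [0,-0.008,-0.02,0,0,0,1],
    [0,-0.015,-0.05,0,0,0,1],
    [0,-0.015,-0.07,0,0,0,1],
    [0,-0.015,-0.08,0,0,0,1]
  ]
}}

```text
clock: 8.62
tool_pos: [442.6, 96.4, 117.1]
orientation: [0.458, -0.539, 0.54, -0.457]
ft_force: [0.3, 0.2, -1.1]
width: 0.193
```

Run:
```python
from h import *
st()
b=snap('scene','s5.png');a=snap('top','t5.png')
p=a[110:310,200:420]
q=cv2.resize(b[140:290,220:420],None,fx=2,fy=2,interpolation=cv2.INTER_CUBIC)
p=cv2.resize(p,(330,300),interpolation=cv2.INTER_CUBIC)
cv2.imwrite('pics/c7.png',cv2.hconcat([p,q]))
```

```text
8.625 [442.6  96.4 117.1] [[-0.164, -0.001, 0.986], [-0.986, -0.001, -0.164], [0.001, -1.0, -0.0]] [ 0.27  0.22 -1.05] 0.19272187597870383
```

View pics/c7.png

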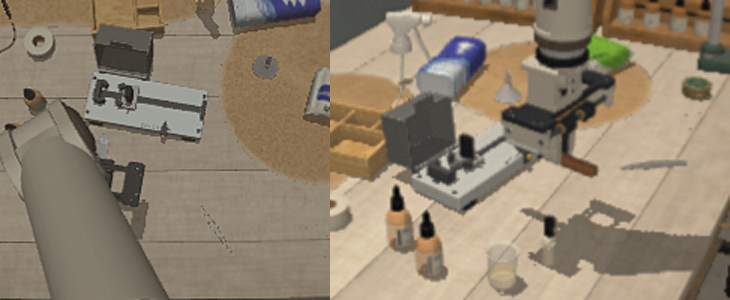

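Run:
```python
from h import *
to((470,-240,60),-.166)
t=lambda u,v:((u+.5)/1.5-.5+200,(v+.5)/1.5-.5+110)
```

```text
shift [0.3273 0.0574 0.0815] turn [0.01 0.07 0.05]
```

>>> {"api": "jog_arm", "payload": {
  "plan": [
    [0.05,0,0.013,0,0,0,1],
    [0.1,0,0.026,0,0,0,1],
    [0.15,0,0.039,0,0,0,1],
    [0.2,0,0.052,0,0,0,1],
    [0.25,0.01,0.065,0,0,0,1]
  ]
}}

```text
clock: 9.35
tool_pos: [468.9, -163.5, 107.7]
orientation: [0.456, -0.539, 0.541, -0.457]
ft_force: [0.1, 0.7, -0.1]
width: 0.189
```

>>> {"api": "jog_arm", "payload": {
  "plan": [
    [0.04,0.02,0.01,0,0,0,1],
    [0.077,0.047,0.016,0,0,0,1],
    [0.077,0.07,0.016,0,0,0,1],
    [0.077,0.09,0.016,0,0,0,1],
    [0.077,0.095,0.016,0,0,0,1]
  ]
}}

```text
clock: 9.98
tool_pos: [469.9, -238.6, 10.7]
orientation: [-0.457, 0.54, -0.539, 0.457]
ft_force: [0.5, -1.0, -0.8]
width: 0.189
```

Run:
```python
from h import *
st()
```

```text
9.975 [ 469.9 -238.6   10.7] [[-0.164, -0.002, 0.986], [-0.986, 0.001, -0.164], [-0.001, -1.0, -0.002]] [ 0.46 -0.99 -0.76] 0.18851167331810162
```

>>> {"api": "jog_arm", "payload": {
  "plan": [
    [0,0.002,0,0,0,0,1],
    [0,0.004,0,0,0,0,1],
    [0,0.0055,0,0,0,0,1],
    [0,0.0055,0,0,0,0,0.4],
    [0,0.0055,0,0,0,0,-0.2]
  ]
}}

```text
clock: 10.6
tool_pos: [470.7, -239.7, 6.9]
orientation: [0.457, -0.539, 0.54, -0.457]
ft_force: [0.2, -1.3, 0.5]
width: 0.358
```

>>> {"api": "jog_arm", "payload": {
  "plan": [
    [0,0.0055,0,0,0,0,-0.2],
    [0,0.0055,0,0,0,0,-0.2],
    [0,-0.02,0,0,0,0,-0.2],
    [0,-0.07,0,0,0,0,-0.2],
    [0,-0.12,0,0,0,0,-0.2]
  ]
}}

```text
clock: 11.22
tool_pos: [470.0, -239.2, 127.5]
orientation: [-0.457, 0.54, -0.539, 0.457]
ft_force: [0.7, -1.4, 0.2]
width: 0.605
```

Run:
```python
from h import *
st()
b=snap('scene','s6.png');a=snap('top','t6.png')
p=cv2.resize(a[150:220,250:350],None,fx=4,fy=4,interpolation=cv2.INTER_CUBIC)
q=cv2.resize(b[170:240,290:390],None,fx=4,fy=4,interpolation=cv2.INTER_CUBIC)
p2=cv2.resize(a[180:280,340:440],(400,280),interpolation=cv2.INTER_CUBIC)
q2=cv2.resize(b[195:265,245:345],None,fx=4,fy=4,interpolation=cv2.INTER_CUBIC)
cv2.imwrite('pics/c8.png',cv2.vconcat([cv2.hconcat([p,q2]),cv2.hconcat([p2,q])]))
```

```text
11.225 [ 470.  -239.2  127.5] [[-0.165, -0.001, 0.986], [-0.986, 0.001, -0.165], [-0.001, -1.0, -0.001]] [ 0.72 -1.36  0.19] 0.6045286491086808
```

View pics/c8.png

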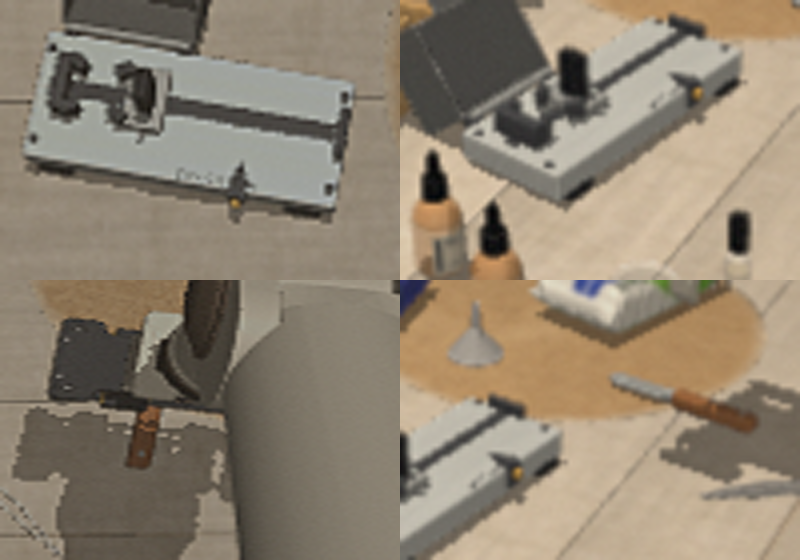

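Run:
```python
from h import *
from fit import fit,T
t=lambda u,v:((u+.5)/4-.5+250,(v+.5)/4-.5+150)
s=lambda u,v:((u-400+.5)/4-.5+245,(v+.5)/4-.5+195)
L=[('top',t(52,33),(45,125,30)),('top',t(354,80),(45,-125,30)),('top',t(333,212),(-60,-125,30)),('top',t(26,157),(-60,125,30)),
('scene',s(562,180),(-60,125,30)),('scene',s(742,48),(-60,-125,30)),('scene',s(465,128),(45,125,30)),('scene',s(573,52),(0,35,80))]
v=fit(L,[623,7.4,-.166])
c,n=np.cos(v[2]),np.sin(v[2])
def vf(p): d=p[:2]-v[:2]; return np.round((c*d[0]+n*d[1],-n*d[0]+c*d[1]),1)
for nm,p in [('ptr top',pz('top',*t(240,166),35)),('ptr scene',pz('scene',*s(672,77),35)),('idx top',pz('top',*t(140,141),36)),('post scene',pz('scene',*s(573,52),80)),('rear left',pz('top',*t(52,33),30)),('rear right',pz('top',*t(354,80),30))]: print(nm,vf(p))
print('post',T(v,(0,35,80)))
```

```text
[ 6.23677e+02  6.63700e+00 -1.71000e-01]
[[-0.8, -0.1], [1.2, 0.5], [1.2, -0.4], [-1.0, 0.5], [-0.4, -1.0], [0.4, 0.3], [-0.8, 0.8], [0.3, -0.2]]
ptr top [-38.8 -44.5]
ptr scene [-43.7 -41.1]
idx top [-32.1  35.7]
post scene [-0.3 36.8]
rear left [ 45.  122.4]
rear right [  45.9 -121.1]
post [629.63620884  41.12625844  80.        ]
```

Run:
```python
from h import *
to((625.8,42.3,140),-.171)
```

```text
shift [-0.3044 -0.0084  0.1028] turn [-0.52  0.31  0.19]
```

>>> {"api": "jog_arm", "payload": {
  "plan": [
    [-0.05,-0.012,0.017,0,0,0,-0.2],
    [-0.1,-0.012,0.034,0,0,0,-0.2],
    [-0.15,-0.012,0.051,0,0,0,-0.2],
    [-0.2,-0.012,0.068,0,0,0,-0.2],
    [-0.25,-0.012,0.085,0,0.3,0,-0.2]
  ]
}}

```text
clock: 11.95
tool_pos: [595.9, -5.8, 137.8]
orientation: [-0.456, 0.541, -0.541, 0.455]
ft_force: [0.5, -0.2, 0.6]
width: 0.599
```

>>> {"api": "jog_arm", "payload": {
  "plan": [
    [-0.03,0,0.01,0,0,0,-0.2],
    [-0.054,0,0.018,0,0,0,-0.2],
    [-0.054,0,0.018,0,0,0,-0.2],
    [-0.054,0,0.018,0,0,0,-0.2],
    [-0.054,0,0.018,0,0,0,-0.2]
  ]
}}

```text
clock: 12.58
tool_pos: [622.0, 41.2, 138.2]
orientation: [0.455, -0.541, 0.541, -0.454]
ft_force: [-0.5, -0.1, 0.5]
width: 0.603
```

Run:
```python
from h import *
st();to((625.8,42.3,57),-.171)
```

```text
12.575 [622.   41.2 138.2] [[-0.172, -0.001, 0.985], [-0.985, -0.001, -0.172], [0.001, -1.0, -0.001]] [-0.48 -0.07  0.49] 0.6028163371418824
shift [-0.0019  0.0812  0.0036] turn [ 0.03 -0.12  0.07]
```

Descend beside the post, then close.

>>> {"api": "jog_arm", "payload": {
  "plan": [
    [-0.001,0.02,0.003,0,0,0,-0.2],
    [-0.001,0.045,0.003,0,0,0,-0.2],
    [-0.001,0.065,0.003,0,0,0,-0.2],
    [-0.001,0.08,0.003,0,0,0,-0.2],
    [-0.001,0.08,0.003,0,0,0,-0.2]
  ]
}}

```text
clock: 13.2
tool_pos: [624.5, 43.4, 56.9]
orientation: [-0.456, 0.541, -0.54, 0.455]
ft_force: [0.4, -0.2, -0.5]
width: 0.599
```

>>> {"api": "jog_arm", "payload": {
  "plan": [
    [0,0,0,0,0,0,1],
    [0,0,0,0,0,0,1],
    [0,0,0,0,0,0,1],
    [0,0,0,0,0,0,1],
    [0,0,0,0,0,0,1]
  ]
}}

```text
clock: 13.82
tool_pos: [625.9, 44.1, 58.9]
orientation: [-0.455, 0.541, -0.541, 0.456]
ft_force: [0.6, -1.3, 1.9]
width: 0.149
```

>>> {"api": "jog_arm", "payload": {
  "plan": [
    [0,0,0,0,0,0,1],
    [0,0,0,0,0,0,1],
    [0.005,0,0,0,0,0,1],
    [0.01,0,0,0,0,0,1],
    [0.016,0,0,0,0,0,1]
  ]
}}

```text
clock: 14.45
tool_pos: [623.0, 28.3, 58.8]
orientation: [-0.455, 0.541, -0.541, 0.456]
ft_force: [0.5, 4.1, 3.0]
width: 0.149
```

Run:
```python
from h import *
st()
```

```text
14.45 [623.   28.3  58.8] [[-0.17, 0.0, 0.985], [-0.985, 0.001, -0.17], [-0.001, -1.0, 0.0]] [0.47 4.11 2.95] 0.14939976518503453
```

>>> {"api": "jog_arm", "payload": {
  "plan": [
    [0.012,0,0,0,0,0,1],
    [0.025,0,0,0,0,0,1],
    [0.037,0,0,0,0,0,1],
    [0.048,0,0,0,0,0,1],
    [0.056,0,0,0,0,0,1]
  ]
}}

```text
clock: 15.08
tool_pos: [613.1, -25.9, 58.8]
orientation: [-0.455, 0.541, -0.54, 0.456]
ft_force: [0.0, 9.0, 2.3]
width: 0.147
```

>>> {"api": "jog_arm", "payload": {
  "plan": [
    [0.002,0,0,0,0,0,1],
    [0.004,0,0,0,0,0,1],
    [0.0055,0,0,0,0,0,1],
    [0.0055,0,0,0,0,0,1],
    [0.0055,0,0,0,0,0,1]
  ]
}}

```text
clock: 15.7
tool_pos: [612.1, -31.0, 58.8]
orientation: [-0.455, 0.541, -0.54, 0.456]
ft_force: [-1.6, 8.5, 3.7]
width: 0.153
```

Run:
```python
from h import *
st()
b=snap('scene','s7.png');a=snap('top','t7.png')
p=cv2.resize(a[165:215,270:335],None,fx=6,fy=6,interpolation=cv2.INTER_CUBIC)
q=cv2.resize(b[190:240,290:350],None,fx=6,fy=6,interpolation=cv2.INTER_CUBIC)
w=cv2.hconcat([p,q]); w2=cv2.resize(b[130:290,200:440],(480,250)); w3=cv2.resize(a[130:290,240:440],(270,250)); cv2.imwrite('pics/c9.png',cv2.vconcat([w,cv2.hconcat([w2,w3])]))
```

```text
15.7 [612.1 -31.   58.8] [[-0.169, -0.0, 0.986], [-0.986, 0.002, -0.169], [-0.002, -1.0, -0.0]] [-1.59  8.49  3.73] 0.1526721887595443
```

View pics/c9.png

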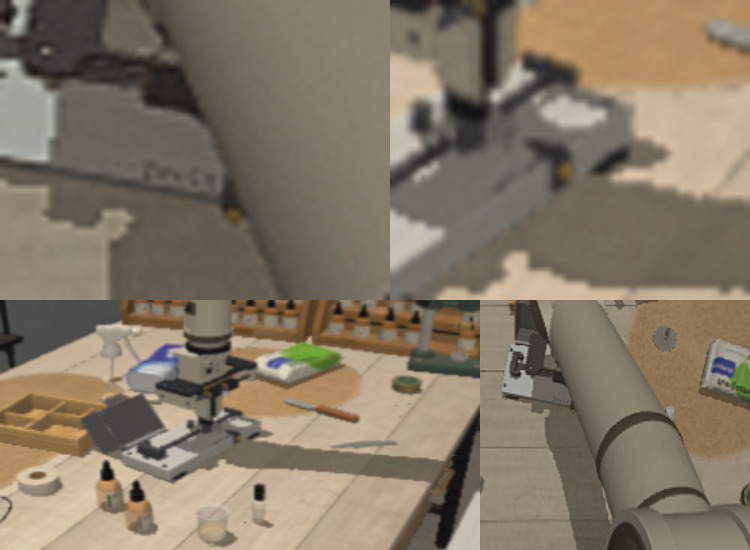

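Run:
```python
import cv2,numpy as np
a=cv2.imread('pics/t6.png');b=cv2.imread('pics/s6.png');c=cv2.imread('pics/s7.png')
I=lambda m,k:cv2.resize(m,None,fx=k,fy=k,interpolation=cv2.INTER_CUBIC)
def g(m):
    m=m.astype(float); lo,hi=np.percentile(m,1),np.percentile(m,97); return (np.clip((m-lo)/(hi-lo),0,1)**.6*255).astype(np.uint8)
p=I(a[176:206,273:323],10)   #500x300
q=I(b[202:227,297:322],12)   #300x300
s=I(g(c[202:227,297:322]),12)
t=I(b[202:227,270:311],12)[:, :500]  #492
t=cv2.copyMakeBorder(t,0,0,0,500-t.shape[1],cv2.BORDER_CONSTANT)
cv2.imwrite('pics/c10.png',cv2.vconcat([cv2.hconcat([p,q]),cv2.hconcat([t,s])]))
```

View pics/c10.png

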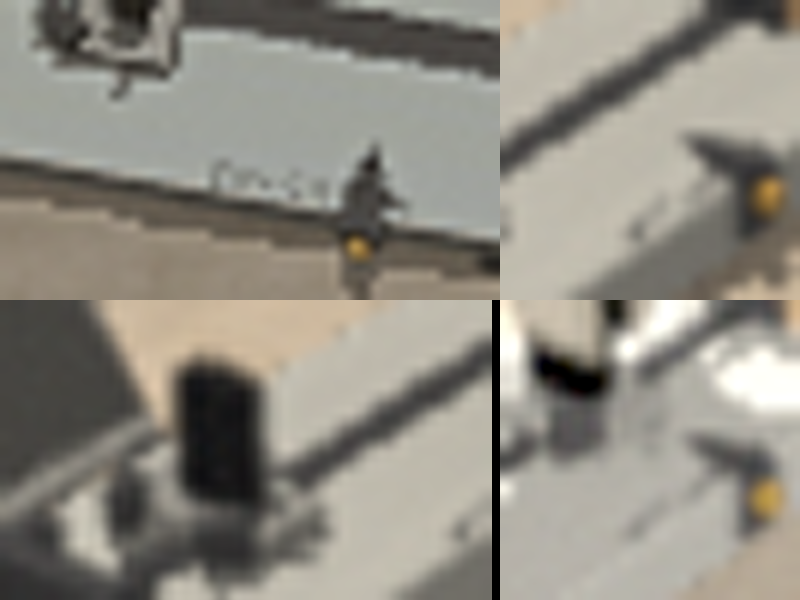

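Run:
```python
from h import *
v=[623.5,7,-.169];c,n=np.cos(v[2]),np.sin(v[2])
def vf(p): d=p[:2]-v[:2]; return np.round((c*d[0]+n*d[1],-n*d[0]+c*d[1]),1)
t=lambda u,w:((u+.5)/10-.5+273,(w+.5)/10-.5+176)
s=lambda u,w:((u+.5)/12-.5+297,(w+.5)/12-.5+202)
s2=lambda u,w:((u+.5)/12-.5+270,(w+.5)/12-.5+202)
for z in(32,35): print(z,'top idx',vf(pz('top',*t(120,94),z)),'ptr',vf(pz('top',*t(377,146),z)),'scene ptr',vf(pz('scene',*s(186,135),z)),'idx',vf(pz('scene',*s2(328,218),z)))
# bias-free: project known index and find local offset in both views
from fit import T
for y in(-42,-44.5,-47): print(y,'ptr proj top',proj('top',T(v,(-37.5,y,34))),'scene',proj('scene',T(v,(-37.5,y,34))))
print('obs',t(377,146),s(186,135)); print('idx obs',t(120,94),s2(328,218),'pred',proj('top',T(v,(-34,35,35))),proj('scene',T(v,(-34,35,35))))
```

```text
32 top idx [-31.2  36.2] ptr [-34.6 -45.9] scene ptr [-34.6 -50. ] idx [-21.5  17.1]
35 top idx [-31.9  35.8] ptr [-35.3 -46.1] scene ptr [-37.6 -45.9] idx [-24.6  20.8]
-42 ptr proj top [308.83248303 190.69482652] scene [311.32988957 213.49876279]
-44.5 ptr proj top [309.62514748 190.82166387] scene [311.76859457 213.20218097]
-47 ptr proj top [310.41794061 190.94852533] scene [312.20617043 212.90635809]
obs (310.25, 190.15) (312.0416666666667, 212.79166666666666)
idx obs (284.55, 184.95) (296.875, 219.70833333333334) pred [284.66565576 185.64856094] [296.41039034 222.41932155]
```

>>> {"api": "jog_arm", "payload": {
  "plan": [
    [0.0015,0,0,0,0,0,1],
    [0.003,0,0,0,0,0,1],
    [0.0045,0,0,0,0,0,1],
    [0.005,0,0,0,0,0,1],
    [0.005,0,0,0,0,0,1]
  ]
}}

```text
clock: 16.42
tool_pos: [611.3, -35.4, 58.8]
orientation: [-0.455, 0.541, -0.54, 0.456]
ft_force: [-1.0, 8.8, 3.2]
width: 0.15
```

Run:
```python
from h import *
st()
p=r.observe()['tool_pos']; d=p[:2]-np.array([625.9,44.1]); print('travel',d@[np.sin(.169),np.cos(.169)])
b=snap('scene','s8.png').astype(float); s6=cv2.imread('pics/s6.png'); s7=cv2.imread('pics/s7.png')
# dark post: find its dark-pixel centroid, parked vs now, below gripper
from fit import T
v=[623.5,7,-.169]
for y in (35,-41.3,-46.3): print(y,'post base proj',proj('scene',T(v,(0,y,50))),'idx',proj('scene',T(v,(-34,y,35))))
for nm,m,(x0,x1),yr in(('s6',s6,(280,297),range(210,222)),('s7',s7,(297,310),range(205,216)),('s8',b,(297,312),range(205,216))):
    print(nm); 
    for y in yr: print(y,m[y,x0:x1].mean(1).astype(int).tolist())
```

```text
16.425 [611.3 -35.4  58.8] [[-0.169, -0.0, 0.986], [-0.986, 0.003, -0.169], [-0.003, -1.0, -0.001]] [-0.95  8.84  3.21] 0.14956706499153388
travel -80.8487129842667
35 post base proj [288.37495658 215.28450825] idx [296.41039034 222.41932155]
-41.3 post base proj [302.56498361 206.22924445] idx [310.39357718 213.01427385]
-46.3 post base proj [303.45655985 205.66026951] idx [311.27174594 212.42348165]
s6
210 [65, 90, 154, 178, 107, 36, 16, 23, 24, 24, 27, 73, 153, 184, 184, 182, 182]
211 [73, 92, 140, 174, 107, 37, 22, 25, 21, 20, 25, 73, 150, 184, 184, 182, 183]
212 [115, 132, 131, 141, 100, 37, 20, 24, 22, 22, 28, 74, 152, 183, 185, 184, 184]
213 [130, 107, 94, 102, 103, 42, 24, 21, 24, 24, 27, 71, 150, 186, 186, 180, 161]
214 [100, 81, 109, 165, 134, 50, 20, 23, 24, 22, 26, 59, 131, 183, 178, 141, 102]
215 [90, 134, 170, 169, 124, 44, 22, 20, 23, 21, 23, 53, 109, 138, 114, 88, 69]
216 [76, 99, 130, 147, 113, 41, 16, 20, 29, 23, 21, 44, 85, 96, 77, 67, 78]
217 [65, 65, 104, 144, 131, 56, 26, 21, 22, 23, 21, 41, 99, 142, 111, 83, 127]
218 [55, 54, 101, 144, 143, 104, 59, 41, 32, 31,
[... 994 characters left out ...]
138, 114, 90]
206 [140, 167, 139, 50, 23, 33, 49, 63, 66, 63, 107, 129, 81, 56, 55]
207 [94, 150, 137, 65, 26, 25, 21, 28, 32, 38, 68, 75, 51, 49, 77]
208 [81, 146, 142, 102, 54, 28, 24, 22, 24, 33, 60, 81, 77, 77, 98]
209 [73, 125, 111, 96, 77, 58, 32, 33, 40, 58, 80, 88, 86, 89, 99]
210 [64, 103, 99, 97, 83, 55, 41, 44, 53, 70, 86, 88, 92, 92, 94]
211 [85, 103, 94, 93, 79, 52, 48, 50, 51, 68, 87, 92, 89, 91, 95]
212 [108, 112, 67, 64, 66, 47, 48, 51, 50, 67, 88, 92, 98, 94, 100]
213 [117, 79, 47, 48, 57, 48, 48, 50, 53, 68, 90, 97, 101, 100, 99]
214 [72, 48, 49, 79, 93, 74, 67, 73, 76, 96, 102, 106, 106, 105, 105]
215 [48, 58, 89, 102, 107, 102, 100, 100, 102, 107, 108, 107, 106, 107, 108]
```

Run:
```python
from h import *
print(job.finish_job()); st()
```

```text
the job is handed in; nothing more can be done
None
the job is handed in; nothing more can be done
```

I handed the job in at about 16.5 s of robot time with every step done. The interface gives no verdict, so the result rests on my own checks.

- **Cover:** I levered it up with the knife blade under its lip. Later pictures from both cameras showed it swung right back and staying open, though I did not measure its angle.
- **Knife:** I laid it flat on open table near x = 470, y = -240 mm and released it. The pictures showed it lying there with the gripper clear.
- **Carriage:** I gripped it by the post and pulled it 80.8 mm, measured at the tool. At the end it was at rest, with the wrist reading about 8.8 N (8 N at most was expected from the spring). The fingers stood 13.8 mm apart on the 14 mm post.
- **Bystanders:** the last pictures showed nothing knocked over or visibly moved, but I did not measure their positions.

The weakest check is how well the tooth lines up with the pointer. In the final pose the arm hid both from the top camera, and the tooth was too dark to see in the scene camera. The alignment therefore relies on earlier pictures taken before the pull. Those gave 78 to 82 mm from the parked tooth to the pointer, with about 81 mm the most consistent, so I expect an error of about 1 to 2 mm against the 5 mm allowed.

One more disagreement: the bed looked about 2.5% shorter in the top camera than its stated length.

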